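Fit the small wheel head on the splined spindle of a bench throwing wheel

TASK

Get the little bench throwing wheel ready for use: lift the black dust cap off its spindle and stand it on the plaster slab, open end down, then fit the small aluminium wheel head onto the splined spindle, pressing only lightly and rocking it round until the splines mesh and it drops fully home on the shoulder. Never force it down tooth on tooth, and leave the water cup, the glaze jar and the spray bottle standing where they are.

Things in the scene. Friction and masses are not known exactly. Their poses are not given: they have to be found in the camera images.
- bench_wheel: Fixed bench throwing wheel: grey square housing 164 x 164 mm on feet, top at 70 mm, with a shallow round grey drip pan (outer radius 77 mm, rim 88 mm above the bench) round its spindle; black control panel with knob and rocker switch on the front, facing the robot. Origin: on the bench (z = 0) under the spindle axis; z up.
- spindle_seat (a point): Centre of the spindle's flat shoulder (radius 22.5 mm), 100 mm above the bench, where the wheel head's hub comes to rest; on the spindle's upright axis. The spindle is geared to the motor: it turns only stiffly (about 0.2 N m), so rocking the head under a light push (5 to 10 N finds the mesh) does not carry it along.
- spindle_end (a point): Top end of the steel spindle, on its axis, 24 mm above the shoulder, under the dust cap. From the shoulder up: 4 straight spline teeth 90 deg apart, 6 mm wide, 18 mm tall (edges broken at the top), core radius 9, tip radius 14 mm; then a plain nose, radius 7.8 mm, 6 mm tall. The angle at which the teeth stand differs each time and is not given, nor does this point turn with them.
- spindle_cap: Loose black plastic dust cap, 60 g, a ribbed cup of 40 mm outer diameter and 34 mm height, open below; it stands loosely over the spindle on the shoulder (clearance about 2 mm all round) and lifts straight off. Origin: centre of its open underside; z up, towards its closed top.
- wheel_head: Loose small aluminium wheel head, about 0.3 kg: a flat disc of 62 mm diameter and 13.5 mm thickness with turned rings, on a hub of 41 mm diameter and 26 mm height; 40 mm tall in all. It stands on its hub, disc uppermost, at any yaw, on the rear half of the bench, whose canvas sheet lies at z = 6 mm. Origin: centre of the hub's underside; z up.
- head_rim (a point): Centre of the wheel head's disc, 33 mm above its origin: grip the rim across here. The hub's bore is open below, 26 mm deep, with 4 slots 7.2 mm wide (one along the head's +x, the rest 90 deg apart), radius 10 mm between slots, 15.5 mm in them: 3 deg of play either way, 0.6 mm sideways. Tooth on tooth, the hub's underside rests about 18 mm above the shoulder; home, on it.
- plaster_slab: Loose white plaster slab lying flat on the bench near its front edge, 153 x 206 x 26 mm. Origin: centre of its underside; x along the 153 mm side, y along the 206 mm side, z up; its top is 26 mm above the origin.
- water_cup: Loose grey-green cup of water, 75 mm in diameter, 48 mm tall, on the rear half of the bench; a bystander. Origin: centre of its underside.
- glaze_jar: Loose clear square-shouldered jar with a yellow lid, 70 x 70 x 86 mm, on the rear half of the bench; a bystander. Origin: centre of its underside.
- spray_bottle: Loose spray bottle, 75 x 105 x 274 mm, at the right rear of the bench; a bystander. Origin: centre of its underside.
Things that resemble listed ones, but are neither listed nor needed, are in the scene too. Several things have the shape of the spindle_cap; the one meant has the colours described above.

How it is judged:
By the outcome, as a careful person would: the job done as asked, in the order asked, and still so for the second after the job is handed in, with the robot touching nothing.
It also fails if it takes over 64 s, if anything falls off the work surface, if the arm or the gripper's body presses on something with over 40 N, if the wrist force passes 120 N, or if a joint passes its speed limit or range.

ROBOT

A 6-joint arm with a two-finger parallel gripper is mounted at the origin on a cart in front of the work surface, level with it; the furniture and walls round the work are solid. World frame = base frame: x ahead of the robot, y to its left, z up, the work surface at z = 0. Lengths are in m, angles in rad, forces in N, time in s.
With the tool pointing down it reaches from about 0.35 to 0.775 m from the base axis. Payload 5.5 kg.
Tool frame: the origin (TCP) lies between the finger pads; the fingertips stand 11 mm ahead of it and the grasp point (between the pads) lies 8 mm behind it; z points along the fingers, y is the line along which they close (so a half turn about z gives the same grasp; the last joint's range is limited). The gripper opens to 85 mm and grips with 20 to 120 N. Pads are 22 mm wide; open, the fingers measure 114 mm over their backs; the gripper's body (76 mm by 85 mm) begins 54 mm behind the grasp point. The pads swing forward as they close: fully open they stand 13 mm farther back than shut.
Start: joints at [1.15, 0.313, 0.046, 1.304, 0, 1.431], TCP at [0.159, 0.553, 0.242] pointing down, gripper open.
Joint ranges: [-2.76, 2.76], [-0.86, 1.69], [-1.03, 1.26], [-2.2, 2.34], [-1.47, 1.5], [-3.14, 3.14]. Speed limits (rad/s): [2.57, 2.57, 3.14, 3.14, 3.14, 3.14].

INTERFACE

Orientations are given as a unit quaternion [x, y, z, w].
In Python, from cell import r gives the robot as it stands.
- The arm moves only by the shell command python3 -m pendant 'ROWS' [FORCE]. ROWS is a JSON object of lists of equal length, an entry for each row: "translation": the shift along the tool's x, y, z in units of 60 mm (1.0 is 60 mm), a list of three; "delta_rot": the turn, a rotation vector about the tool's x, y, z in units of 5 degrees (1.0 is 5 degrees), a list of three; "grip": the opening, from -1 (shut) to 1 (fully open). A call has 1 to 8 rows; each row shifts and turns the commanded pose from where the row before left it, along the tool's axes as they then stand; what a row does not reach is not made up. A row lasts 1/8 s, in which the tool goes at most 62.5 mm and 10.7 degrees, less where a joint would pass 70% of its speed; a pose out of reach is approached as far as the arm can. A call is refused whole if a number of a shift passes 1 or a number of a turn 1, either way. A call with a gripper value outside its range is refused whole. The fingers move at their own pace and stop on an object; FORCE is the grip in N (left out, the last holds). Time passes only in rows, so rows that do not move let the fingers close. It gives the time, the measured TCP pose, the force, the opening and the grip force at its end, in the units of the state.
- r.read_state(): the state, without advancing time (a new reading comes with each control period).
- r.grab_frame(name): name is "side" or "top"; returns a dict with "pixels" (420x560x3 uint8, red, green, blue), "camera_matrix" (3x3 intrinsics, pixels), "D" ([k1, k2, p1, p2, k3] as OpenCV has them; the pictures are not rectified), "R" (3x3) and "t" (3): a world point X has camera coordinates R X + t. Camera axes: x right, y down, z forward; pixel columns grow to the right and rows downward; lengths in m; the calibration is good to about 2 mm. A picture is of the moment at which its call begins. There is no depth.
- r.close_job(): hands the job in; it is judged then, once.
Trained networks look in the newest picture that a camera, given by its name, has taken for a name from the list of things; names that differ only in an ending like _2 or _b are one class to them, and where a whole thing is asked for, a point or a joint stands for the part that bears it (a point fixed in the world has none). Each returns a list of dicts, best first, with "p" (0 to 1); they miss things now and then, are a little off and sometimes report something else, mostly with a low value. They report only what shows in the picture. A call takes as long as a camera call. They do not tell look-alikes from the thing itself.
- r.silhouettes(name, camera): "region" (420x560 bool, what is visible of it) and "extent" ([centre column, centre row, width, height] in pixels, round what is visible of it).
- r.pinpoint(name, camera): "location" ([column, row] in pixels: a listed point, or the origin of a listed thing).
The state is a dict: "t": time; "joint_positions": joint angles; "qvel": joint speeds; "joint_torque": joint torques, N m; "tool_pos": TCP position; "tool_rot": TCP orientation; "force": force on the tool from outside, world axes, zero at the start; "wrist_torque": the same for the moment, N m; "grip_width": opening from 0.0 (shut) to 1.0 (fully open); "finger_force": force on a finger pad.
Only numpy, scipy, OpenCV 4.12 (cv2) and the standard library are available. Lean on these libraries where they do the work, as an engineer would, in place of code of your own. Each camera call takes 0.05 s, during which the arm holds its last target. There are 200 camera calls.

## Working session

There is one attempt and no reset: what is moved stays moved. The work goes in short steps, Python scripts to look and compute and a shell command to move; the robot and the scene stay as the last step left them, time stands still between calls to the robot, and variables do not carry over. Pictures are saved under pics/ and viewed, at most 10 in all, crops included, and the job is handed in when it is done.

```bash
ls; mkdir -p pics
cat > h.py <<'E'
from cell import r
import numpy as np, cv2
def ray(f,px):
    p=cv2.undistortPoints(np.array([[px]],float),np.array(f["camera_matrix"]),np.array(f["D"]))[0,0]
    R=np.array(f["R"]);t=np.array(f["t"])
    return -R.T@t, R.T@np.array([p[0],p[1],1])
def atz(f,px,z):
    c,d=ray(f,px); return c+d*(z-c[2])/d[2]
def proj(f,X):
    R=np.array(f["R"]);return cv2.projectPoints(np.array(X,float).reshape(-1,1,3),cv2.Rodrigues(R)[0],np.array(f["t"],float),np.array(f["camera_matrix"]),np.array(f["D"]))[0].reshape(-1,2)
def tri(f1,p1,f2,p2):
    c1,d1=ray(f1,p1);c2,d2=ray(f2,p2)
    A=np.c_[d1,-d2];s=np.linalg.lstsq(A,c2-c1,rcond=None)[0]
    a=c1+d1*s[0];b=c2+d2*s[1];return (a+b)/2,np.linalg.norm(a-b)
def save(f,name,crop=None,k=1):
    im=f["pixels"][:,:,::-1]
    if crop: x0,y0,x1,y1=crop; im=im[y0:y1,x0:x1]
    cv2.imwrite("pics/"+name,cv2.resize(im,None,fx=k,fy=k,interpolation=cv2.INTER_CUBIC))
E
python3 - <<'E'
from h import *
np.set_printoptions(precision=3,suppress=True)
F={c:r.grab_frame(c) for c in("top","side")}
for c in F:
    save(F[c],c+"0.png"); print(c,"cam at",-np.array(F[c]["R"]).T@F[c]["t"])
H=dict(bench_wheel=0,spindle_seat=.1,spindle_end=.124,spindle_cap=.1,wheel_head=.006,head_rim=.039,plaster_slab=0,water_cup=.006,glaze_jar=.006,spray_bottle=.006)
for n,z in H.items():
  for c in F:
    print(n,c,[(np.round(d["location"],1).tolist(),round(d["p"],2),atz(F[c],d["location"],z).round(3).tolist()) for d in r.pinpoint(n,c)[:4]])
print(r.read_state())
E
```

```text
pics
top cam at [ 0.489 -0.041  0.941]
side cam at [ 0.077 -0.745  0.569]
bench_wheel top []
bench_wheel side [([195.5, 239.0], 0.58, [0.447, 0.114, 0.0])]
spindle_seat top [([191.4, 273.0], 0.9, [0.457, 0.124, 0.1])]
spindle_seat side [([192.7, 194.6], 0.97, [0.452, 0.118, 0.1])]
spindle_end top [([187.2, 275.9], 0.91, [0.453, 0.128, 0.124])]
spindle_end side [([193.2, 182.2], 0.61, [0.457, 0.122, 0.124])]
spindle_cap top [([194.1, 277.3], 0.76, [0.448, 0.119, 0.1]), ([263.2, 294.6], 0.5, [0.409, -0.024, 0.1]), ([256.0, 252.8], 0.48, [0.495, -0.011, 0.1])]
spindle_cap side [([246.2, 260.4], 0.86, [0.42, -0.142, 0.1]), ([189.2, 192.6], 0.56, [0.45, 0.13, 0.1]), ([200.9, 279.4], 0.56, [0.338, -0.146, 0.1])]
wheel_head top [([201.1, 203.8], 0.86, [0.615, 0.118, 0.006])]
wheel_head side [([262.6, 212.1], 0.67, [0.617, 0.122, 0.006]), ([188.7, 191.2], 0.44, [0.527, 0.312, 0.006])]
head_rim top [([193.8, 272.9], 0.58, [0.455, 0.131, 0.039]), ([200.0, 205.9], 0.57, [0.606, 0.115, 0.039])]
head_rim side [([261.9, 199.0], 0.95, [0.616, 0.123, 0.039]), ([194.9, 238.8], 0.18, [0.421, 0.056, 0.
[... 368 characters left out ...]
]
glaze_jar side [([355.2, 278.7], 0.87, [0.62, -0.185, 0.006])]
spray_bottle top [([351.0, 131.8], 0.65, [0.779, -0.244, 0.006]), ([333.7, 275.6], 0.16, [0.438, -0.187, 0.006])]
spray_bottle side [([434.9, 261.8], 0.92, [0.781, -0.231, 0.006])]
{'t': 1.1, 'joint_positions': array([1.15 , 0.313, 0.046, 1.304, 0.   , 1.431]), 'qvel': array([ 0.   ,  0.001, -0.   , -0.001, -0.001,  0.001]), 'joint_torque': array([  0.001, -48.048,  29.882,   0.   ,  -0.   ,   0.   ]), 'tool_pos': array([0.159, 0.553, 0.242]), 'tool_rot': array([0.14, 0.99, 0.  , 0.  ]), 'force': array([1.004, 0.169, 0.229]), 'wrist_torque': array([-0.03 ,  0.022, -0.015]), 'finger_force': 0.0, 'grip_width': 1.0004915942034598}
```

View pics/top0.png

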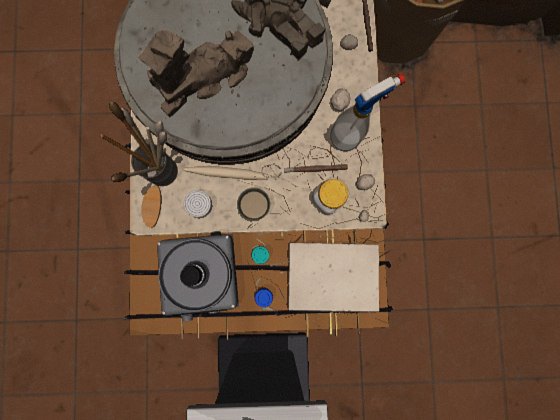

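View pics/side0.png

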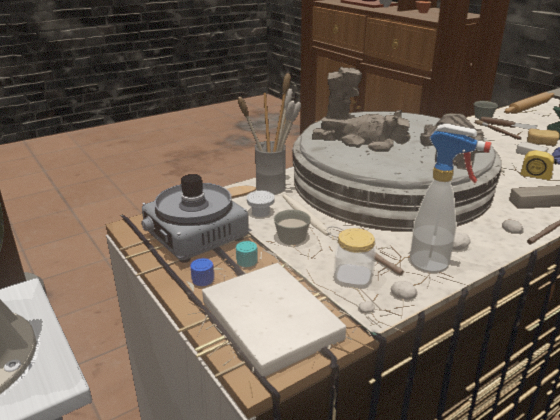

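Black cap on the spindle: top (191,275), side (191,187). Teal (261,255) and blue (263,297) caps are look-alikes and rejected by colour. The wheel head is at top (198,203), side (261,203); the slab is centred at top (334,277).

Run:
```python
from h import *
np.set_printoptions(precision=4,suppress=True)
F={c:r.grab_frame(c) for c in("top","side")}
T=F["top"];S=F["side"]
a=cv2.resize(T["pixels"][170:325,150:310],None,fx=2.4,fy=2.4,interpolation=cv2.INTER_CUBIC)
b=cv2.resize(S["pixels"][160:260,135:295],None,fx=2.4,fy=2.4,interpolation=cv2.INTER_CUBIC)
h=max(a.shape[0],b.shape[0]);o=np.zeros((h,a.shape[1]+b.shape[1],3),np.uint8);o[:a.shape[0],:a.shape[1]]=a;o[:b.shape[0],a.shape[1]:]=b
cv2.imwrite("pics/close1.png",o[:,:,::-1])
for n in("spindle_cap","wheel_head","plaster_slab"):
  for c in F:
    for d in r.silhouettes(n,c)[:3]:
      e=d["extent"];m=d["region"];ys,xs=np.nonzero(m)
      z={"spindle_cap":.117,"wheel_head":.046,"plaster_slab":.026}[n]
      print(n,c,round(d["p"],2),np.round(e,1),"centroid",xs.mean().round(1),ys.mean().round(1),atz(F[c],(xs.mean(),ys.mean()),z),len(xs))
      if n=="plaster_slab" and c=="top":
        R=cv2.minAreaRect(np.c_[xs,ys].astype(np.float32)); print([atz(T,p,.026) for p in cv2.boxPoints(R)])
for n in["spindle_cap"]: pass
# pan rim ellipse check: project circle
c=(.454,.122)
for f in(T,S):
  for (rad,z) in((.077,.088),(.02,.134)):
    P=proj(f,[(c[0]+rad*np.cos(u),c[1]+rad*np.sin(u),z) for u in np.linspace(0,6.28,4,False)]);print(P.round(1).tolist())
```

```text
spindle_cap top 0.8 [191.6 276.   22.9  25. ] centroid 190.8 275.4 [0.4533 0.1222 0.117 ] 379
spindle_cap top 0.75 [263.1 295.9  19.8  22.7] centroid 263.6 297.2 [ 0.4051 -0.0249  0.117 ] 267
spindle_cap top 0.58 [260.4 254.1  22.8  16.1] centroid 259.8 254.4 [ 0.4917 -0.0195  0.117 ] 247
spindle_cap side 0.96 [191.8 184.8  22.4  24.9] centroid 192.2 185.4 [0.455  0.1233 0.117 ] 434
spindle_cap side 0.81 [245.1 253.8  25.9  23.7] centroid 246.9 253.4 [ 0.4181 -0.1474  0.117 ] 517
spindle_cap side 0.67 [353.8 261.7  39.8  62.4] centroid 354.7 258.5 [ 0.5474 -0.2552  0.117 ] 2222
wheel_head top 0.74 [197.6 201.2  25.1  29.4] centroid 196.9 203.4 [0.6106 0.1211 0.046 ] 588
wheel_head side 0.74 [263.5 206.3  26.2  26.7] centroid 260.5 202.5 [0.5978 0.0994 0.046 ] 542
wheel_head side 0.47 [191.2 185.9  26.4  27.3] centroid 192.1 185.6 [0.5138 0.2591 0.046 ] 479
plaster_slab top 0.76 [336.4 276.   89.5  67.7] centroid 333.4 276.7 [ 0.4368 -0.1828  0.026 ] 5977
[array([ 0.5161, -0.0822,  0.026 ]), array([ 0.5101, -0.2886,  0.026 ]), array([ 0.3595, -0.2804,  0.026 ]), array([ 0.3657, -0.0774,  0.026 ])]
plaster_slab top 0.72 [197.7 275.3  80.8  88.4] centroid 197.4 274.6 [0.4506 0.1252 0.026 ] 5787
[array([0.5409, 0.2236, 0.026 ]), array([0.5532, 0.0441, 0.026 ]), array([0.3558, 0.0288, 0.026 ]), array([0.3445, 0.2046, 0.026 ])]
plaster_slab side 0.76 [273.1 319.9 142.6 108.8] centroid 273.0 317.2 [ 0.4264 -0.207   0.026 ] 9231
plaster_slab side 0.55 [449.2 196.1  83.5 148. ] centroid 442.0 199.3 [ 0.9632 -0.0901  0.026 ] 5403
[[193.3, 237.9], [157.0, 275.4], [193.9, 311.5], [230.1, 273.4]]
[[189.1, 265.4], [179.1, 275.7], [189.3, 285.6], [199.2, 275.2]]
[[227.0, 189.1], [177.1, 185.0], [156.8, 209.3], [211.1, 214.2]]
[[200.5, 175.6], [186.8, 174.5], [181.8, 180.5], [195.8, 181.6]]
```

View pics/close1.png

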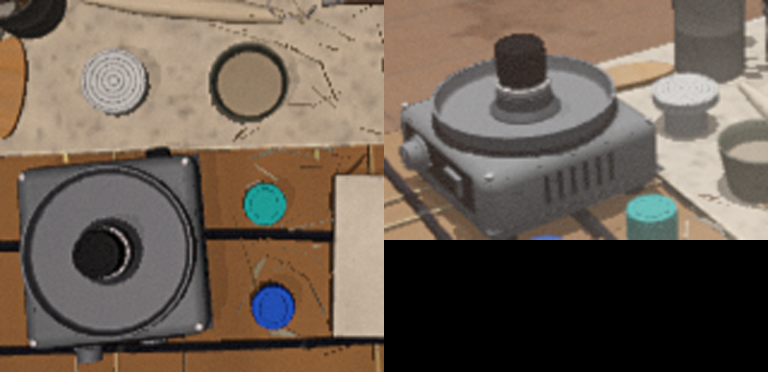

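Crop: the black ribbed cap sits on the bright shoulder (crop 100,250 = top 191,275), and the teal and blue caps beside it are the decoys. The head is at crop (113,82) = top (197,204). Moving now.

```bash
cat > go.py <<'E'
# go.py x y z [yaw of tool-y line deg from world +y]: tool-frame units remaining, no motion
import sys; from h import *; from scipy.spatial.transform import Rotation as Ro
s=r.read_state(); R=Ro.from_quat(s["tool_rot"]); d=np.array(list(map(float,sys.argv[1:4])))-s["tool_pos"]
y=R.as_matrix()[:,1]; tilt=np.degrees(np.arccos(-R.as_matrix()[2,2]))
print("t",round(s["t"],2),"pos",s["tool_pos"].round(4),"units",(R.inv().apply(d)/.06).round(3),"yaw",np.degrees(np.arctan2(-y[0],y[1])).round(2),"tilt",tilt.round(2),"j",s["joint_positions"].round(2),"F",s["force"].round(1),"Tq",s["wrist_torque"].round(2),"w",round(s["grip_width"],3),"ff",round(s["finger_force"],1))
E
python3 -m pendant '{"translation":[[0,0,0],[0,0,0],[0,0,0],[0,0,0],[-0.5,-0.7,0],[-0.5,-0.7,0],[-0.5,-0.7,0],[-0.5,-0.7,0]],"delta_rot":[[0,0,-0.8],[0,0,-0.8],[0,0,-0.8],[0,0,-0.8],[0,0,0],[0,0,0],[0,0,0],[0,0,0]],"grip":[1,1,1,1,1,1,1,1]}' 30; python3 go.py 0.454 0.122 0.20
```

```text
t: 2.5
tool_pos: [0.2799, 0.3831, 0.2425]
tool_rot: [0.001, 1.0, 0.0, 0.0]
force: [0.8, 0.5, -0.3]
grip_width: 1.001
finger_force: 0.0
t 2.5 pos [0.2799 0.3831 0.2425] units [-2.907 -4.349  0.708] yaw -0.06 tilt 0.05 j [ 0.77  0.12 -0.2   1.25 -0.    0.77] F [ 0.8  0.5 -0.3] Tq [ 0.06 -0.05  0.04] w 1.001 ff 0.0
```

```bash
python3 -m pendant '{"translation":[[-0.48,-0.72,0.1],[-0.48,-0.72,0.1],[-0.48,-0.72,0.1],[-0.48,-0.72,0.1],[-0.48,-0.72,0.1],[-0.48,-0.72,0.2],[0,0,0.5],[0,0,0]],"delta_rot":[[0,0,0],[0,0,0],[0,0,0],[0,0,0],[0,0,0],[0,0,0],[0,0,0],[0,0,0]],"grip":[1,1,1,1,1,1,1,1]}'; python3 go.py 0.454 0.122 0.115
python3 - <<'E'
from h import *
f=r.grab_frame("side"); save(f,"s2.png",(100,100,300,250),4)
E
```

```text
t: 3.5
tool_pos: [0.4499, 0.124, 0.1685]
tool_rot: [0.002, 1.0, -0.0, -0.002]
force: [-0.1, 0.4, 0.7]
grip_width: 1.003
finger_force: 0.0
t 3.5 pos [0.4499 0.124  0.1685] units [-0.072 -0.033  0.892] yaw -0.18 tilt 0.27 j [ 0.1   0.15 -0.35  1.07  0.    0.1 ] F [-0.1  0.4  0.7] Tq [0.01 0.03 0.02] w 1.003 ff 0.0
```

View pics/s2.png

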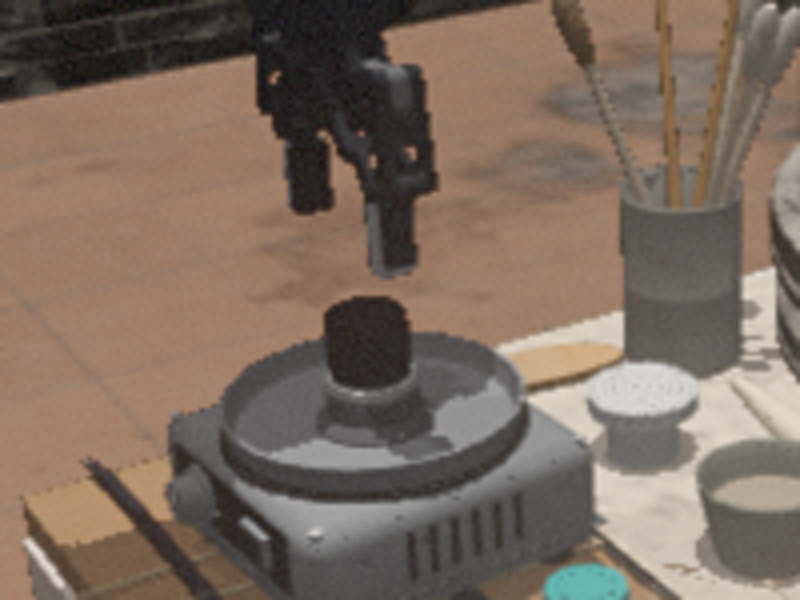

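The open gripper is centred above the black cap (side px ~191,185), clear of the pan. Descending and gripping.

```bash
python3 -m pendant '{"translation":[[-0.07,-0.03,0.3],[0,0,0.3],[0,0,0.28],[0,0,0],[0,0,0],[0,0,0],[0,0,0],[0,0,0]],"delta_rot":[[0,0,0],[0,0,0],[0,0,0],[0,0,0],[0,0,0],[0,0,0],[0,0,0],[0,0,0]],"grip":[1,1,1,1,-1,-1,-1,-1]}' 30; python3 go.py 0.454 0.122 0.175
```

```text
t: 4.55
tool_pos: [0.4563, 0.1233, 0.1186]
tool_rot: [0.001, 1.0, 0.0, 0.001]
force: [-0.4, 0.8, 5.3]
grip_width: 0.462
finger_force: 29.9
t 4.55 pos [0.4563 0.1233 0.1186] units [ 0.037 -0.021 -0.94 ] yaw -0.08 tilt 0.11 j [ 0.09  0.19 -0.43  0.95  0.    0.09] F [-0.4  0.8  5.3] Tq [0.07 0.29 0.12] w 0.462 ff 29.9
```

```bash
python3 -m pendant '{"translation":[[0,0,-0.3],[0,0,-0.4],[0,0,-0.4],[0.05,-0.85,0],[0.05,-0.85,0],[0.05,-0.85,0],[0.05,-0.85,0],[0.05,-0.85,0]],"delta_rot":[[0,0,0],[0,0,0],[0,0,0],[0,0,0],[0,0,0],[0,0,0],[0,0,0],[0,0,0]],"grip":[-1,-1,-1,-1,-1,-1,-1,-1]}'; python3 go.py 0.437 -0.183 0.047
python3 - <<'E'
from h import *
np.set_printoptions(precision=4,suppress=True)
T=r.grab_frame("top");S=r.grab_frame("side")
a=cv2.resize(T["pixels"][250:300,165:215],None,fx=8,fy=8,interpolation=cv2.INTER_CUBIC)
b=cv2.resize(S["pixels"][155:225,155:225],None,fx=400/70,fy=400/70,interpolation=cv2.INTER_CUBIC)
cv2.imwrite("pics/sp.png",np.hstack([a,b])[:,:,::-1])
for n,z in(("spindle_seat",.1),("spindle_end",.124)):
  L=[]
  for c,f in(("top",T),("side",S)):
    for d in r.pinpoint(n,c)[:2]: print(n,c,d["location"],round(d["p"],2),atz(f,d["location"],z))
E
```

```text
t: 5.55
tool_pos: [0.44, -0.1336, 0.1837]
tool_rot: [0.001, 1.0, -0.0, 0.0]
force: [0.5, -0.9, 0.3]
grip_width: 0.46
finger_force: 30.6
t 5.55 pos [ 0.44   -0.1336  0.1837] units [ 0.051 -0.823  2.278] yaw -0.09 tilt 0.03 j [-0.47  0.12 -0.35  1.1   0.   -0.47] F [ 0.5 -0.9  0.3] Tq [-0.01 -0.07  0.02] w 0.46 ff 30.6
spindle_seat top [195.5, 274.1] 0.64 [0.4549 0.1157 0.1   ]
spindle_seat side [195.4, 197.1] 0.58 [0.4514 0.1046 0.1   ]
spindle_end top [186.9, 278.2] 0.55 [0.4482 0.1287 0.124 ]
spindle_end side [192.3, 182.8] 0.7 [0.4546 0.1205 0.124 ]
```

View pics/sp.png

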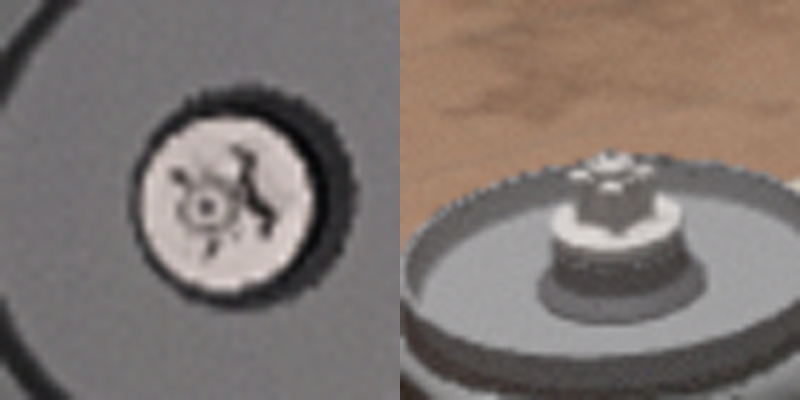

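Top crop: bright shoulder disc centred at about top px (193.1,274.9), nose tip dot at about (190.4,275.6). The bare spindle shows in both views. Placing the cap.

```bash
python3 -m pendant '{"translation":[[0.05,-0.82,0.1],[0,0,0.7],[0,0,0.7],[0,0,0.5],[0,0,0.2],[0,0,0],[0,0,0],[0,0,0.05]],"delta_rot":[[0,0,0],[0,0,0],[0,0,0],[0,0,0],[0,0,0],[0,0,0],[0,0,0],[0,0,0]],"grip":[-1,-1,-1,-1,-1,-1,-1,-1]}'; python3 go.py 0.437 -0.183 0.0455
python3 - <<'E'
from h import *
from scipy.optimize import least_squares
np.set_printoptions(precision=4,suppress=True)
T=r.grab_frame("top")
def bright(f,x0,y0,x1,y1,th):
    g=f["pixels"][y0:y1,x0:x1].mean(2)
    return np.pad((g>th),((0,0),(0,0))),(x0,y0)
def circ(f,box,th,z):
    x0,y0,x1,y1=box; m=(f["pixels"][y0:y1,x0:x1].mean(2)>th).astype(np.uint8)
    c=max(cv2.findContours(m,cv2.RETR_EXTERNAL,cv2.CHAIN_APPROX_NONE)[0],key=cv2.contourArea)[:,0]+[x0,y0]
    P=np.array([atz(f,p.astype(float),z)[:2] for p in c])
    q=least_squares(lambda q:np.hypot(*(P-q[:2]).T)-q[2],[*P.mean(0),.02],loss="soft_l1",f_scale=.001).x
    return q
for th in(140,160,180): print("shoulder",th,circ(T,(175,255,212,295),th,.1))
for th in(120,140,): print("head",th,circ(T,(180,185,215,222),th,.046))
g=T["pixels"].mean(2).astype(int); print(g[186:220:3,180:216:3])
E
```

```text
t: 6.85
tool_pos: [0.4384, -0.1817, 0.0498]
tool_rot: [0.001, 1.0, -0.001, 0.001]
force: [0.1, -0.8, -1.1]
grip_width: 0.463
finger_force: 30.8
t 6.85 pos [ 0.4384 -0.1817  0.0498] units [ 0.024 -0.022  0.071] yaw -0.07 tilt 0.17 j [-0.56  0.27 -0.52  0.77  0.   -0.56] F [ 0.1 -0.8 -1.1] Tq [-0.   -0.02  0.02] w 0.463 ff 30.8
shoulder 140 [0.4535 0.1212 0.0209]
shoulder 160 [0.4535 0.1215 0.0207]
shoulder 180 [0.4534 0.1215 0.0203]
head 120 [0.6116 0.1208 0.0445]
head 140 [0.6115 0.1213 0.0443]
[[163 160 165 161 165 170 167 160 171 174 173 170]
 [158 151 166 164 169 169 161 132 158 174 172 172]
 [161 165 161 158 166 176 186 159 151 156 142 171]
 [163 172 173 169 150 189 183 156 188 161 151 147]
 [165 169 168 155 166 194 184 172 181 170  92 146]
 [153 168 187 186 178 172 159 172 172 192 115 149]
 [164 161 189 189 161 170 176 154 177 197 117 153]
 [168 149 167 183 189 159 172 189 192 194  81 151]
 [169 164 179 182 190 159 167 188 188 174  61 149]
 [165 168 169 160 190 184 184 197 176  58 154 148]
 [159 164 163 158 160 145 163 113  78 169 153 156]
 [160 160 158 158 161 171 157 167 164 165 158 165]]
```

```bash
python3 -m pendant '{"translation":[[0,0,0.05],[0,0,0.02],[0,0,0],[0,0,0]],"delta_rot":[[0,0,0],[0,0,0],[0,0,0],[0,0,0]],"grip":[-1,-1,-1,-1]}'; python3 go.py 0.437 -0.183 0.0455
python3 - <<'E'
from h import *
from scipy.optimize import least_squares
np.set_printoptions(precision=4,suppress=True)
T=r.grab_frame("top")
x0,y0,x1,y1=180,185,216,222
for th in(12,16,20,24):
    p=T["pixels"][y0:y1,x0:x1].astype(int); sat=cv2.GaussianBlur((p[:,:,0]-p[:,:,2]).astype(np.float32),(3,3),0)
    m=cv2.morphologyEx(((sat<th)&(p.mean(2)>110)).astype(np.uint8),cv2.MORPH_OPEN,np.ones((3,3)))
    c=max(cv2.findContours(m,cv2.RETR_EXTERNAL,cv2.CHAIN_APPROX_NONE)[0],key=cv2.contourArea)[:,0]+[x0,y0]
    P=np.array([atz(T,q.astype(float),.046)[:2] for q in c])
    print(th,least_squares(lambda q:np.hypot(*(P-q[:2]).T)-q[2],[*P.mean(0),.03],loss="soft_l1",f_scale=.001).x)
E
```

```text
t: 7.4
tool_pos: [0.4374, -0.1813, 0.045]
tool_rot: [0.001, 1.0, -0.0, 0.0]
force: [-1.9, 0.4, 6.4]
grip_width: 0.46
finger_force: 31.3
t 7.4 pos [ 0.4374 -0.1813  0.045 ] units [ 0.006 -0.029 -0.009] yaw -0.1 tilt 0.04 j [-0.56  0.28 -0.53  0.76  0.   -0.56] F [-1.9  0.4  6.4] Tq [0.16 0.29 0.01] w 0.46 ff 31.3
12 [0.6098 0.1226 0.0251]
16 [0.6102 0.1204 0.0283]
20 [0.6105 0.1211 0.029 ]
24 [0.6109 0.1212 0.0294]
```

```bash
python3 -m pendant '{"translation":[[0,0,0],[0,0,0],[0,0,0],[0,0,-0.2],[0,0,-0.5],[0,0,-0.8],[0,0,-0.8],[0,0,0]],"delta_rot":[[0,0,0],[0,0,0],[0,0,0],[0,0,0],[0,0,0],[0,0,0],[0,0,0],[0,0,0]],"grip":[0,1,1,1,1,1,1,1]}'; python3 go.py 0.611 0.121 0.19;  python3 - <<'E'
from h import *
np.set_printoptions(precision=4,suppress=True)
S=r.grab_frame("side"); save(S,"cap.png",(200,150,400,300),3)
E
```

```text
t: 8.45
tool_pos: [0.4397, -0.1826, 0.187]
tool_rot: [0.001, 1.0, -0.002, 0.004]
force: [0.6, -0.6, -0.6]
grip_width: 1.002
finger_force: 0.0
t 8.45 pos [ 0.4397 -0.1826  0.187 ] units [-2.848  5.064 -0.051] yaw -0.08 tilt 0.5 j [-0.56  0.14 -0.31  1.11  0.   -0.56] F [ 0.6 -0.6 -0.6] Tq [-0.01 -0.02  0.01] w 1.002 ff 0.0
```

View pics/cap.png

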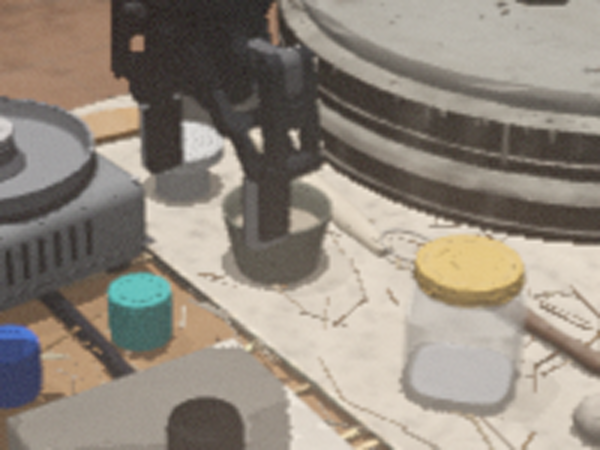

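The cap stands upright on the slab (crop 205,430). Moving to the head.

```bash
python3 -m pendant '{"translation":[[-0.41,0.72,0],[-0.41,0.72,0],[-0.41,0.72,0],[-0.41,0.72,0],[-0.41,0.72,0],[-0.41,0.72,0],[-0.39,0.72,0],[0,0,0.8]],"delta_rot":[[0,0,0],[0,0,0],[0,0,0],[0,0,0],[0,0,0],[0,0,0],[0,0,0],[0,0,0]],"grip":[1,1,1,1,1,1,1,1]}'; python3 -m pendant '{"translation":[[0,0,0]],"delta_rot":[[0,0,0]],"grip":[1]}'; python3 go.py 0.611 0.121 0.032
```

```text
t: 9.5
tool_pos: [0.6127, 0.1245, 0.136]
tool_rot: [-0.001, 1.0, 0.001, 0.004]
force: [-0.1, -0.7, -1.3]
grip_width: 1.0
finger_force: 0.0
t: 9.62
tool_pos: [0.6045, 0.1214, 0.129]
tool_rot: [0.0, 1.0, -0.0, -0.006]
force: [-1.0, -0.5, 0.3]
grip_width: 0.999
finger_force: 0.0
t 9.62 pos [0.6045 0.1214 0.129 ] units [-0.126 -0.005  1.615] yaw -0.02 tilt 0.64 j [ 0.07  0.45 -0.03  1.1  -0.    0.07] F [-1.  -0.5  0.3] Tq [0. 0. 0.] w 0.999 ff 0.0
```

```bash
python3 -m pendant '{"translation":[[0,0,0.1],[0,0,0.1],[0,0,0.1],[0,0,0.1],[0,0,0.1],[0,0,0],[0,0,0],[0,0,0]],"delta_rot":[[0,0,1],[0,0,1],[0,0,1],[0,0,1],[0,0,1],[0,0,1],[0,0,1],[0,0,1]],"grip":[1,1,1,1,1,1,1,1]}';python3 -m pendant '{"translation":[[0,0,0],[0,0,0]],"delta_rot":[[0,0,1],[0,0,0]],"grip":[1,1]}'; python3 go.py 0.611 0.121 0.032
```

```text
t: 10.62
tool_pos: [0.6086, 0.1201, 0.1056]
tool_rot: [0.345, 0.939, 0.0, 0.0]
force: [-0.2, 0.5, 0.7]
grip_width: 1.006
finger_force: 0.0
t: 10.88
tool_pos: [0.6087, 0.1203, 0.1054]
tool_rot: [0.383, 0.924, 0.0, 0.0]
force: [-0.9, -0.5, -0.1]
grip_width: 1.004
finger_force: 0.0
t 10.88 pos [0.6087 0.1203 0.1054] units [-0.019  0.035  1.223] yaw -45.1 tilt 0.02 j [ 0.07  0.47 -0.07  1.04  0.    0.85] F [-0.9 -0.5 -0.1] Tq [0.01 0.04 0.02] w 1.004 ff 0.0
```

```bash
python3 -m pendant '{"translation":[[-0.02,0.03,0.5],[0,0,0.5],[0,0,0.22],[0,0,0],[0,0,0],[0,0,0],[0,0,0],[0,0,0]],"delta_rot":[[0,0,0],[0,0,0],[0,0,0],[0,0,0],[0,0,0],[0,0,0],[0,0,0],[0,0,0]],"grip":[1,1,1,1,0.3,-1,-1,-1]}' 20; python3 go.py 0.611 0.121 0.032
```

```text
t: 11.88
tool_pos: [0.6119, 0.1214, 0.0327]
tool_rot: [0.383, 0.924, 0.001, 0.001]
force: [-0.8, -0.5, 5.7]
grip_width: 0.716
finger_force: 22.1
t 11.88 pos [0.6119 0.1214 0.0327] units [ 0.005 -0.015  0.011] yaw -45.09 tilt 0.15 j [ 0.07  0.54 -0.15  0.88 -0.    0.85] F [-0.8 -0.5  5.7] Tq [-0.17  0.19  0.02] w 0.716 ff 22.1
```

```bash
Z='x'; python3 -m pendant '{"translation":[[0,0,0],[0,0,0],[0,0,0],[0,0,0],[0,0,0],[0,0,0],[0,0,0],[0,0,0]],"delta_rot":[[0,0,0],[0,0,0],[0,0,-1],[0,0,-1],[0,0,-1],[0,0,-1],[0,0,-1],[0,0,-1]],"grip":[1,1,1,1,1,1,1,1]}' && python3 -m pendant '{"translation":[[0,0,0],[0,0,0],[0,0,0],[0,0,0],[0,0,0],[0,0,0],[0,0,0],[0,0,0]],"delta_rot":[[0,0,-1],[0,0,-1],[0,0,-1],[0,0,-1],[0,0,-1],[0,0,-1],[0,0,-1],[0,0,-1]],"grip":[1,1,1,1,1,1,1,1]}' && python3 -m pendant '{"translation":[[0,0,0],[0,0,0],[0,0,0],[0,0,0],[0,0,0],[0,0,0],[0,0,0],[0,0,0]],"delta_rot":[[0,0,-1],[0,0,-1],[0,0,-1],[0,0,-1],[0,0,0],[0,0,0],[0,0,0],[0,0,0]],"grip":[1,1,1,1,1,-1,-1,-1]}' 20; python3 go.py 0.4535 0.1215 0.16
```

```text
t: 12.88
tool_pos: [0.6106, 0.1215, 0.0308]
tool_rot: [0.13, 0.992, 0.0, -0.0]
force: [-0.1, 0.6, -0.1]
grip_width: 0.999
finger_force: 0.0
t: 13.88
tool_pos: [0.6106, 0.1215, 0.0307]
tool_rot: [-0.217, 0.976, 0.0, -0.0]
force: [0.1, 0.4, 0.8]
grip_width: 0.999
finger_force: 0.0
t: 14.88
tool_pos: [0.6107, 0.1215, 0.0311]
tool_rot: [-0.382, 0.924, 0.0, -0.0]
force: [-0.9, 1.3, 1.6]
grip_width: 0.718
finger_force: 22.2
t 14.88 pos [0.6107 0.1215 0.0311] units [ 1.856  1.849 -2.147] yaw 44.89 tilt 0.02 j [ 0.07  0.54 -0.15  0.88  0.   -0.72] F [-0.9  1.3  1.6] Tq [ 0.09  0.11 -0.03] w 0.718 ff 22.2
```

```bash
python3 -m pendant '{"translation":[[0,0,0],[0,0,-0.5],[0,0,-0.9],[0,0,-0.9],[0.46,0.46,0],[0.46,0.46,0],[0.46,0.46,0],[0.46,0.46,0]],"delta_rot":[[0,0,0],[0,0,0],[0,0,0],[0,0,0],[0,0,0],[0,0,0],[0,0,0],[0,0,0]],"grip":[-1,-1,-1,-1,-1,-1,-1,-1]}' 50;  python3 -m pendant '{"translation":[[0,0,0],[0,0,0],[0,0,0],[0,0,0]],"delta_rot":[[0,0,0],[0,0,0],[0,0,0],[0,0,0]],"grip":[-1,-1,-1,-1]}'; python3 go.py 0.4535 0.1215 0.152
python3 - <<'E'
from h import *
S=r.grab_frame("side"); save(S,"over.png",(140,120,260,220),5)
E
```

```text
t: 15.88
tool_pos: [0.453, 0.1215, 0.1684]
tool_rot: [-0.382, 0.924, 0.0, -0.0]
force: [0.3, -0.2, -2.2]
grip_width: 0.709
finger_force: 55.6
t: 16.38
tool_pos: [0.4555, 0.1216, 0.1689]
tool_rot: [-0.382, 0.924, 0.0, 0.0]
force: [-0.5, -0.9, -2.1]
grip_width: 0.706
finger_force: 55.6
t 16.38 pos [0.4555 0.1216 0.1689] units [0.025 0.022 0.282] yaw 44.89 tilt 0.01 j [ 0.09  0.15 -0.35  1.07  0.   -0.69] F [-0.5 -0.9 -2.1] Tq [-0.   -0.01  0.03] w 0.706 ff 55.6
```

View pics/over.png

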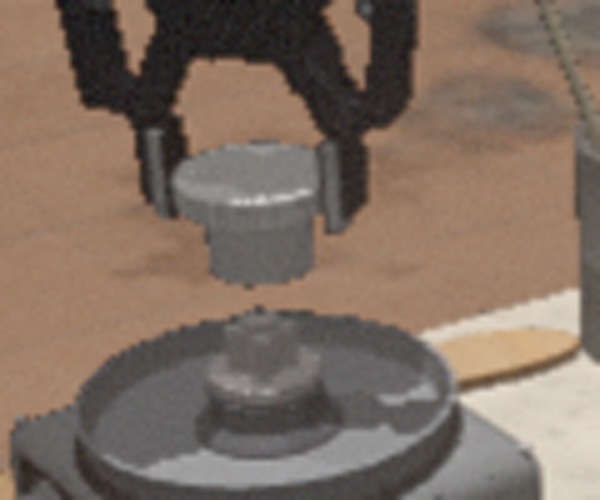

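The head is held level above the spindle: hub axis at crop col ~262, spindle axis ~263, so aligned within a millimetre in this view. Lowering gently.

```bash
python3 -m pendant '{"translation":[[0.02,0.02,0.15],[0,0,0.15],[0,0,0.06],[0,0,0.02],[0,0,0],[0,0,0]],"delta_rot":[[0,0,0],[0,0,0],[0,0,0],[0,0,0],[0,0,0],[0,0,0]],"grip":[-1,-1,-1,-1,-1,-1]}'; python3 go.py 0.4535 0.1215 0.143
```

```text
t: 17.18
tool_pos: [0.4532, 0.1217, 0.1465]
tool_rot: [-0.382, 0.924, -0.0, 0.0]
force: [0.2, 0.1, -2.4]
grip_width: 0.707
finger_force: 55.6
t 17.18 pos [0.4532 0.1217 0.1465] units [-0.001 -0.006  0.059] yaw 44.91 tilt 0.03 j [ 0.09  0.16 -0.39  1.02  0.   -0.69] F [ 0.2  0.1 -2.4] Tq [-0.06  0.05 -0.01] w 0.707 ff 55.6
```

```bash
python3 -m pendant '{"translation":[[0,0,0.03],[0,0,0.02],[0,0,0.02],[0,0,0]],"delta_rot":[[0,0,0],[0,0,0],[0,0,0],[0,0,0]],"grip":[-1,-1,-1,-1]}'; python3 go.py 0.4535 0.1215 0.143
```

```text
t: 17.68
tool_pos: [0.4526, 0.1217, 0.1419]
tool_rot: [-0.382, 0.924, 0.0, -0.0]
force: [-1.0, 0.9, -2.4]
grip_width: 0.706
finger_force: 55.7
t 17.68 pos [0.4526 0.1217 0.1419] units [-0.008 -0.013 -0.018] yaw 44.92 tilt 0.04 j [ 0.09  0.17 -0.4   1.01  0.   -0.69] F [-1.   0.9 -2.4] Tq [ 0.07  0.15 -0.04] w 0.706 ff 55.7
```

```bash
python3 -m pendant '{"translation":[[0,0,0.01],[0,0,0.01],[0,0,0.01],[0,0,0]],"delta_rot":[[0,0,0],[0,0,0],[0,0,0],[0,0,0]],"grip":[-1,-1,-1,-1]}'; python3 go.py 0.4535 0.1215 0.143
```

```text
t: 18.18
tool_pos: [0.4531, 0.122, 0.1409]
tool_rot: [-0.382, 0.924, 0.0, 0.0]
force: [-2.9, 0.9, 5.0]
grip_width: 0.707
finger_force: 56.2
t 18.18 pos [0.4531 0.122  0.1409] units [ 0.001 -0.01  -0.036] yaw 44.92 tilt 0.06 j [ 0.09  0.17 -0.4   1.    0.   -0.69] F [-2.9  0.9  5. ] Tq [ 0.24  0.74 -0.16] w 0.707 ff 56.2
```

```bash
python3 -m pendant '{"translation":[[0,0,0],[0,0,0],[0,0,0],[0,0,0],[0,0,0]],"delta_rot":[[0,0,0.6],[0,0,0.6],[0,0,0.6],[0,0,0.6],[0,0,0]],"grip":[-1,-1,-1,-1,-1]}'; python3 go.py 0.4535 0.1215 0.143
```

```text
t: 18.8
tool_pos: [0.4525, 0.1217, 0.1398]
tool_rot: [-0.284, 0.959, 0.0, -0.001]
force: [-2.2, 1.8, -2.5]
grip_width: 0.703
finger_force: 55.7
t 18.8 pos [0.4525 0.1217 0.1398] units [-0.012 -0.013 -0.053] yaw 32.96 tilt 0.07 j [ 0.09  0.17 -0.4   1.    0.   -0.48] F [-2.2  1.8 -2.5] Tq [0.26 0.34 0.14] w 0.703 ff 55.7
```

```bash
python3 -m pendant '{"translation":[[0,0,0.015],[0,0,0.015],[0,0,0]],"delta_rot":[[0,0,0],[0,0,0],[0,0,0]],"grip":[-1,-1,-1]}'; python3 go.py 0.4535 0.1215 0.125
```

```text
t: 19.18
tool_pos: [0.4528, 0.1219, 0.1389]
tool_rot: [-0.284, 0.959, 0.0, 0.0]
force: [-5.7, 3.1, 4.4]
grip_width: 0.704
finger_force: 56.3
t 19.18 pos [0.4528 0.1219 0.1389] units [-0.006 -0.013  0.231] yaw 32.96 tilt 0.04 j [ 0.09  0.17 -0.4   1.    0.   -0.48] F [-5.7  3.1  4.4] Tq [0.47 1.04 0.15] w 0.704 ff 56.3
```

```bash
python3 -m pendant '{"translation":[[0.005,0.01,0],[0,0,0],[0,0,0.01],[0,0,0]],"delta_rot":[[0,0,-0.2],[0,0,-0.2],[0,0,0],[0,0,0]],"grip":[-1,-1,-1,-1]}'; python3 go.py 0.4535 0.1215 0.125
```

```text
t: 19.68
tool_pos: [0.4526, 0.1219, 0.1376]
tool_rot: [-0.3, 0.954, -0.0, -0.0]
force: [-0.2, -0.1, -2.7]
grip_width: 0.706
finger_force: 55.7
t 19.68 pos [0.4526 0.1219 0.1376] units [-0.009 -0.014  0.21 ] yaw 34.9 tilt 0.01 j [ 0.09  0.17 -0.41  0.99 -0.   -0.52] F [-0.2 -0.1 -2.7] Tq [0.16 0.21 0.02] w 0.706 ff 55.7
```

Forces vanished and it dropped: meshing. Lowering on down.

```bash
python3 -m pendant '{"translation":[[0,0,0.02],[0,0,0.02],[0,0,0.02],[0,0,0]],"delta_rot":[[0,0,0],[0,0,0],[0,0,0],[0,0,0]],"grip":[-1,-1,-1,-1]}'; python3 go.py 0.4535 0.1215 0.125
```

```text
t: 20.18
tool_pos: [0.4525, 0.1219, 0.1342]
tool_rot: [-0.3, 0.954, -0.0, 0.0]
force: [0.5, 0.3, -2.4]
grip_width: 0.704
finger_force: 55.7
t 20.18 pos [0.4525 0.1219 0.1342] units [-0.009 -0.015  0.153] yaw 34.91 tilt 0.01 j [ 0.09  0.17 -0.41  0.99 -0.   -0.52] F [ 0.5  0.3 -2.4] Tq [-0.01  0.11 -0.01] w 0.704 ff 55.7
```

```bash
python3 -m pendant '{"translation":[[0,0,0.03],[0,0,0.03],[0,0,0.03],[0,0,0.02],[0,0,0]],"delta_rot":[[0,0,0],[0,0,0],[0,0,0],[0,0,0],[0,0,0]],"grip":[-1,-1,-1,-1,-1]}'; python3 go.py 0.4535 0.1215 0.125
```

```text
t: 20.8
tool_pos: [0.4523, 0.122, 0.1275]
tool_rot: [-0.3, 0.954, 0.0, -0.0]
force: [-0.4, -0.5, -3.8]
grip_width: 0.708
finger_force: 55.7
t 20.8 pos [0.4523 0.122  0.1275] units [-0.011 -0.018  0.042] yaw 34.91 tilt 0.01 j [ 0.09  0.18 -0.42  0.97  0.   -0.52] F [-0.4 -0.5 -3.8] Tq [-0.14 -0.   -0.04] w 0.708 ff 55.7
```

```bash
python3 -m pendant '{"translation":[[0,0,0.03],[0,0,0.015],[0,0,0.015],[0,0,0]],"delta_rot":[[0,0,0],[0,0,0],[0,0,0],[0,0,0]],"grip":[-1,-1,-1,-1]}'; python3 go.py 0.4535 0.1215 0.125
```

```text
t: 21.3
tool_pos: [0.4525, 0.122, 0.1254]
tool_rot: [-0.3, 0.954, -0.0, 0.0]
force: [-4.5, -0.9, 9.6]
grip_width: 0.708
finger_force: 56.9
t 21.3 pos [0.4525 0.122  0.1254] units [-0.009 -0.017  0.007] yaw 34.92 tilt 0.06 j [ 0.09  0.18 -0.43  0.96 -0.   -0.52] F [-4.5 -0.9  9.6] Tq [-0.26  0.84  0.04] w 0.708 ff 56.9
```

Seated at the expected height (TCP 0.125) with a light push. Releasing and retreating.

```bash
python3 -m pendant '{"translation":[[0,0,0],[0,0,0],[0,0,0],[0,0,0],[0,0,-0.3],[0,0,-0.7],[0,0,-0.7],[0,0,-0.7]],"delta_rot":[[0,0,0],[0,0,0],[0,0,0],[0,0,0],[0,0,0],[0,0,0],[0,0,0],[0,0,0]],"grip":[0.6,1,1,1,1,1,1,1]}' 20; python3 -m pendant '{"translation":[[0.3,0.7,0],[0.3,0.7,0],[0.3,0.7,0],[0,0,0],[0,0,0]],"delta_rot":[[0,0,0],[0,0,0],[0,0,0],[0,0,0],[0,0,0]],"grip":[1,1,1,1,1]}'
python3 - <<'E'
from h import *
T=r.grab_frame("top");S=r.grab_frame("side")
a=cv2.resize(T["pixels"][120:330,130:400],(400,311));b=cv2.resize(S["pixels"][130:380,120:470],(400,286))
o=np.zeros((311,800,3),np.uint8);o[:,:400]=a;o[:286,400:]=b
cv2.imwrite("pics/end.png",o[:,:,::-1])
for n,f,c,z in(("wheel_head",S,"side",.1),("wheel_head",T,"top",.1),("head_rim",S,"side",.133)):
    print(n,c,[(np.round(d["location"],1),round(d["p"],2),atz(f,d["location"],z).round(3)) for d in r.pinpoint(n,c)[:2]])
E
```

```text
t: 22.3
tool_pos: [0.4523, 0.122, 0.2693]
tool_rot: [-0.3, 0.954, 0.0, -0.0]
force: [0.7, 1.0, -0.1]
grip_width: 1.003
finger_force: 0.0
t: 22.92
tool_pos: [0.3364, 0.1946, 0.2683]
tool_rot: [-0.3, 0.954, -0.0, 0.001]
force: [-0.5, -0.5, 0.1]
grip_width: 1.0
finger_force: 0.0
wheel_head side [(array([195.7, 194. ]), 0.57, array([0.458, 0.117, 0.1  ]))]
wheel_head top [(array([192. , 274.9]), 0.96, array([0.453, 0.123, 0.1  ]))]
head_rim side [(array([195.3, 178.3]), 0.7, array([0.461, 0.118, 0.133]))]
```

View pics/end.png

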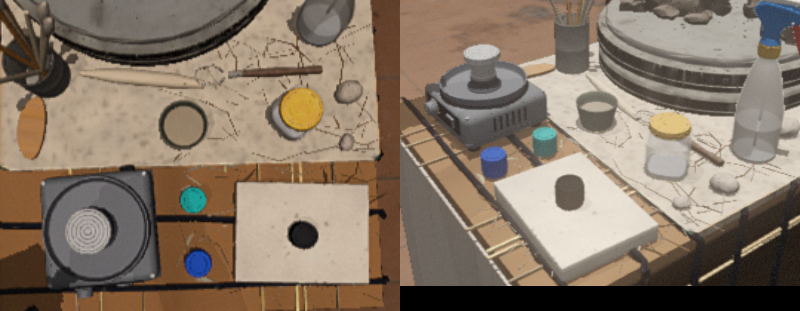

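The head sits level on the spindle (crop 88,230 and 482,55), the cap stands on the slab (302,235), and the bystanders are unmoved.

```bash
python3 -c "
from cell import r
print(r.close_job())"
```

```text
the job is handed in; nothing more can be done
None
```

The job is handed in: the black dust cap stands open end down on the plaster slab, the wheel head is meshed and fully home on the spindle shoulder after a light push (about 12 N at the end), and the cup, jar and spray bottle were not moved.

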